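# Uncover the pulley hub and press the keyed disc shaft home

## Task

Take the dust cover off the pulley hub of the clear spinning-disc rig and park it by its eye over the tallest post of the brass stand, lying flat on the base. Then take the keyed shaft (copper disc with a square-cut steel head) out of the rack, push it into the hub, turn it until its key slips into the keyway, and keep pushing against the brush spring until the disc sits flat on the hub. Finish while still holding the shaft down there so that the grub screw can be tightened: do not let go; disturb nothing else on the bench.

Things in the scene. Friction and masses are not known exactly. Their poses are not given: they have to be found in the camera images.
- rig: The fixed clear-acrylic rig on four threaded rods; origin on the bench under the pulley's axis, z up. Deck 170 mm square, its top 118 mm above the bench (46 mm below the hub's top face); the four stud ends reach 132 mm and the motor's small pulley 143 mm.
- pulley: Upright toothed belt pulley (76 mm across) with a steel hub (44 mm across) on top. Origin: centre of the hub's top face, 164 mm above the bench; z up. Bore 18 mm across, straight down; one keyway 7.6 mm wide along the whole bore on the +x side, the only notch seen from above. It turns stiffly about its z (0.15 N m), at most 0.8 rad either way from the rig's x.
- keyway (a point): Middle of the keyway's outer end at the hub's top face, 13.5 mm from the pulley's axis along the pulley's x.
- brush (a joint): Spring brush in the foot of the bore, pressed down by the shaft's end: 0 at rest (its top 38 mm below the hub's top face), 0.008 m with the shaft home. It pushes up with 6 N at first touch and 10.8 N at 8 mm, so a shaft that is let go rises again.
- shaft: The keyed shaft, 0.2 to 0.35 kg. Origin: centre of its disc's underside; z up. Copper disc 52 mm across, z = 0 to 5 mm. Flat-sided steel head on it, 28 mm along x, 22 mm along y, z = 5 to 39 mm: grip it across y. Below, the round shaft, 16 mm across, to z = -46 mm, its last 6 mm tapered to 10 mm. A pin on the disc at x = 20.5 mm (5 mm across, 4 mm high) marks the key's side (+x).
- key (a point): Middle of the key's lower end, 10 mm from the shaft's axis along the shaft's +x and 28 mm below the disc's underside. The key is 6 mm wide, reaches 12 mm from the axis and runs from z = -28 to -6 mm of the shaft: the shaft's end is 18 mm deep in the bore when a key out of line meets the hub's top face.
- rack: Fixed rack: clear plate 90 by 180 mm, top 75 mm above the bench, on four studs (ends 6 mm above the plate at its corners). Two holes, 29 mm across, at y = -42 and +42 mm; origin on the bench under its centre. The keyed shaft hangs by its disc in one hole (either), the ball spindle in the other; the shaft must be lifted 50 mm to clear.
- cover: Aluminium dust cover, 0.06 to 0.11 kg, lying loose on the hub at the start. Origin: centre of its round plate's underside; z up, x towards the eye. Plate 48 mm across, 5 mm thick, with an upright lifting bar in its middle: 30 mm along x, 10 mm along y, z = 5 to 29 mm: grip it across y. A tail 22 mm wide leads to the eye, 31 mm across.
- cover_eye (a point): Centre of the cover's eye, a hole 18 mm across, at the underside, 64 mm from the cover's origin along its x.
- stand: Fixed brass stand: base 110 (x) by 150 (y) by 8 mm, origin under its centre on the bench, z up. Three round posts 8 mm thick at x = +30 mm: the tallest at y = 0 (top 80 mm above the bench), others at y = +52 mm (45 mm high, loose spacer ring on it) and y = -52 mm (30 mm). The parked cover lies on the open -x side, flat on the base.
- post_tall (a point): Top of the tallest post, on its axis, 80 mm above the bench. The post is tapered over its top 5 mm.
- spindle: Plain brass spindle with a ball top, no key, hanging in the rack's other hole. Origin: centre of its disc's underside; disc 44 mm across, ball 28 mm across, top 47 mm above the origin. The holes are 84 mm apart. Leave it alone.
- spacer: Copper spacer ring, 28 mm across, 8 mm high, on the stand's 45 mm post; origin under its centre. Leave it alone.
- lab_jack: Blue scissor lab jack, 120 by 100 mm, 68 mm high, with a black knob towards the robot. Leave it alone.
- plate_stack: Stack of black electrode plates, 110 mm square, 37 mm high. Leave it alone.
- screwdriver: Screwdriver with a black handle, 200 mm long, lying near the robot. Leave it alone.
- spanner: Steel spanner, 180 mm long, lying near the robot. Leave it alone.
- screw_jar: Jar with a white cap, 60 mm across, 75 mm high. Leave it alone.
- insulator: Small white ribbed insulator, 32 mm across and high. Leave it alone.
Things that resemble listed ones, but are neither listed nor needed, are in the scene too. What is shaped like the shaft but turquoise is not meant. Leave any purple look-alike of the cover alone.

How it is judged:
By the outcome, as a careful person would: the job done as asked, in the order asked, and still so for the second after the job is handed in, while the arm keeps its last pose, push and grip.
It also fails if it takes over 61 s, if anything falls off the work surface, if the arm or the gripper's body presses on something with over 40 N, if the wrist force passes 120 N, or if a joint passes its speed limit or range.

## Robot

A 6-joint arm with a two-finger parallel gripper is mounted at the origin on the work surface. World frame = base frame: x ahead of the robot, y to its left, z up, the work surface at z = 0. Lengths are in m, angles in rad, forces in N, time in s.
With the tool pointing down it reaches from about 0.35 to 0.725 m from the base axis. Payload 6 kg.
Tool frame: the origin (TCP) lies between the finger pads; the fingertips stand 14 mm ahead of it and the grasp point (between the pads) lies 5 mm behind it; z points along the fingers, y is the line along which they close (so a half turn about z gives the same grasp; the last joint's range is limited). The gripper opens to 85 mm and grips with 20 to 120 N. Pads are 22 mm wide; open, the fingers measure 114 mm over their backs; the gripper's body (76 mm by 85 mm) begins 54 mm behind the grasp point. The pads swing forward as they close: fully open they stand 13 mm farther back than shut.
Start: joints at [-0.782, 0.04, 0.085, 0, -1.615, -0.334], TCP at [0.264, -0.539, 0.245] pointing down, gripper open.
Joint ranges: [-2.56, 2.56], [-1.29, 2.01], [-1.08, 1.49], [-3.29, 1.98], [-2.81, -0.18], [-2.99, 2.99]. Speed limits (rad/s): [2.57, 2.57, 3.01, 3.14, 3.14, 3.14].

## Interface

Orientations are given as a rotation vector (axis times angle).
In Python, from plant import ctrl, imaging gives the robot as it stands.
- The arm moves only by the tool send_rows, never from a script. Its argument "series" is one flat list of numbers, 5 for each row, row after row: the opening, from -1 (shut) to 1 (fully open), then the shift along the world's x, y, z normalised to -1 to 1, where 1 is 250 mm, then the turn about the world's z normalised to -1 to 1, where 1 is pi rad. A call has 1 to 8 rows; each row is the pose to reach, as a shift and turn from the pose commanded when the call began, turning the shorter way round; what a row does not reach only later rows make up. A row lasts 1/12 s, in which the tool goes at most 41.7 mm and 7.16 degrees, less where a joint would pass 70% of its speed; a pose out of reach is approached as far as the arm can. A call with a number of a shift or a turn outside -1 to 1 is refused whole. A call with a gripper value outside its range is refused whole. The fingers move at their own pace and stop on an object; "force" is the grip in N (left out, the last holds). Time passes only in rows, so rows that repeat a pose let the fingers close. It gives the time, the measured TCP pose, the force, the opening and the grip force at its end, in the units of the state.
- ctrl.observe(): the state, without advancing time (a new reading comes with each control period).
- imaging.snapshot(name): name is "side" or "top"; returns a dict with "frame" (480x640x3 uint8, blue, green, red), "vertical_fov" (degrees; the focal length in pixels is half the picture's height over the tangent of half this angle, whatever the lens; pixels are square), "cx", "cy" (the principal point, pixels), "k1" (the pictures are not rectified: a ray, as slopes to the right and down, at radius r is drawn at 1 + k1 r^2 times it, then the intrinsics apply), "extrinsics" (4x4, takes a point from world to camera coordinates). Camera axes: x right, y down, z forward; pixel columns grow to the right and rows downward; lengths in m; the calibration is good to about 2 mm. A picture is of the moment at which its call begins. There is no depth.
- ctrl.job_done(): hands the job in; it is judged then, once.
The state is a dict: "time": time; "qpos": joint angles; "joint_vel": joint speeds; "joint_efforts": joint torques, N m; "tcp_pos": TCP position; "orientation": TCP orientation; "contact_force": force on the tool from outside, world axes, zero at the start; "moment": the same for the moment, N m; "finger_gap": finger opening in m; "grasp_force": force on a finger pad.
Only numpy, scipy, OpenCV 4.12 (cv2) and the standard library are available. Lean on these libraries where they do the work, as an engineer would, in place of code of your own. Each camera call takes 0.05 s, during which the arm holds its last target. There are 200 camera calls.

## Working session

There is one attempt and no reset: what is moved stays moved. The work goes in short steps, Python scripts to look and compute and a tool call to move; the robot and the scene stay as the last step left them, time stands still between calls to the robot, and variables do not carry over. Pictures are saved under pics/ and viewed, at most 10 in all, crops included, and the job is handed in when it is done.

Besides the shell and the picture viewer there is one more tool, called in YAML: its name, and indented under it one key for each argument. send_rows: Moves the arm, as the interface text tells. Its arguments: {"type":"object","properties":{"series":{"type":"array"},"force":{"type":"number"}},"required":["series"]}

```bash
mkdir -p pics; cat > h.py <<'E'
import numpy as np, cv2
from plant import ctrl, imaging
def K(s):
    f=240/np.tan(np.radians(s["vertical_fov"])/2); return np.array([[f,0,s["cx"]],[0,f,s["cy"]],[0,0,1]])
def D(s): return np.array([s["k1"],0,0,0,0.])
def proj(s,P):
    E=np.array(s["extrinsics"]); r,_=cv2.Rodrigues(E[:3,:3]); return cv2.projectPoints(np.atleast_2d(np.float64(P)),r,E[:3,3],K(s),D(s))[0][:,0]
def ray(s,p):
    E=np.array(s["extrinsics"]);R=E[:3,:3]
    n=cv2.undistortPoints(np.float64([[p]]),K(s),D(s))[0,0]; d=R.T@np.array([*n,1]); return -R.T@E[:3,3],d/np.linalg.norm(d)
def atz(s,p,z):
    c,d=ray(s,p); return c+d*(z-c[2])/d[2]
def tri(a,p,b,q):
    c,d=ray(a,p);e,g=ray(b,q); t=np.linalg.lstsq(np.stack([d,-g],1),e-c,rcond=None)[0]
    u,v=c+d*t[0],e+g*t[1]; return (u+v)/2,np.linalg.norm(u-v)
E
python3 - <<'E'
from h import *
import pickle
S={n:imaging.snapshot(n) for n in("top","side")}
pickle.dump(S,open("s0.pkl","wb"))
for n,s in S.items():
    cv2.imwrite(f"pics/{n}0.png",s["frame"]); print(n,{k:v for k,v in s.items() if k!="frame"})
print(ctrl.observe())
E
```

```text
top {'vertical_fov': 45.57819790141345, 'cx': 314.51235323180344, 'cy': 232.44349407463957, 'k1': 0.00024372215792246914, 'extrinsics': array([[-0.03042634, -0.99952266, -0.00535673,  0.07957381],
       [-0.99798977,  0.03067688, -0.05545583,  0.53837545],
       [ 0.05559368,  0.00365865, -0.99844677,  1.56066644],
       [ 0.        ,  0.        ,  0.        ,  1.        ]])}
side {'vertical_fov': 49.92855109743967, 'cx': 318.7951242464856, 'cy': 236.38708186739936, 'k1': -0.02747246554176191, 'extrinsics': array([[-0.69817014, -0.71569695,  0.01833922,  0.42093145],
       [-0.37118779,  0.33995606, -0.86408883,  0.30854839],
       [ 0.61219121, -0.61008832, -0.50300514,  0.90840514],
       [ 0.        ,  0.        ,  0.        ,  1.        ]])}
{'time': 0.1, 'qpos': array([-7.82322787e-01,  4.07637372e-02,  8.38939450e-02, -3.86749499e-04,
       -1.61547865e+00, -3.33706977e-01]), 'joint_vel': array([ 2.49603110e-05, -1.36246457e-03,  2.07726156e-03,  1.86286369e-03,
       -5.49635775e-04,  4.94460408e-04]), 'joint_efforts': array([-6.01844789e-03, -3.69346011e+01,  3.48283410e+01,  6.95180073e+00,
       -4.49821600e-03,  2.80239124e-05]), 'tcp_pos': array([ 0.26349934, -0.53874454,  0.24436692]), 'orientation': array([ 7.08119222e-01, -3.06023403e+00, -2.38680941e-03]), 'contact_force': array([ 0.11091555, -0.18662012,  0.01971295]), 'moment': array([ 0.03060457, -0.02030077,  0.01881365]), 'grasp_force': 0.0, 'finger_gap': 0.08561718973396897}
```

View pics/top0.png

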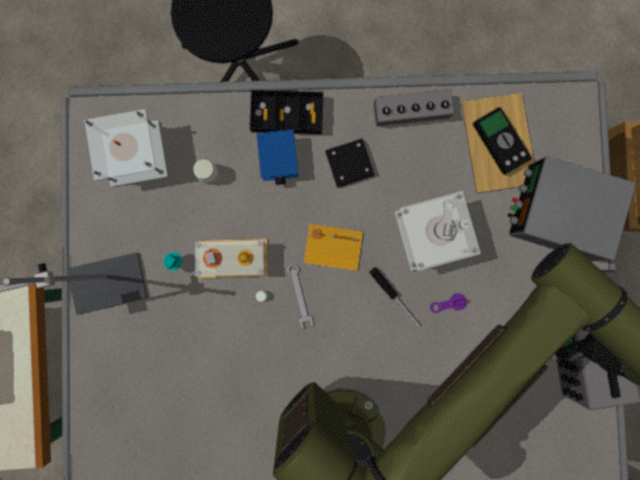

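View pics/side0.png

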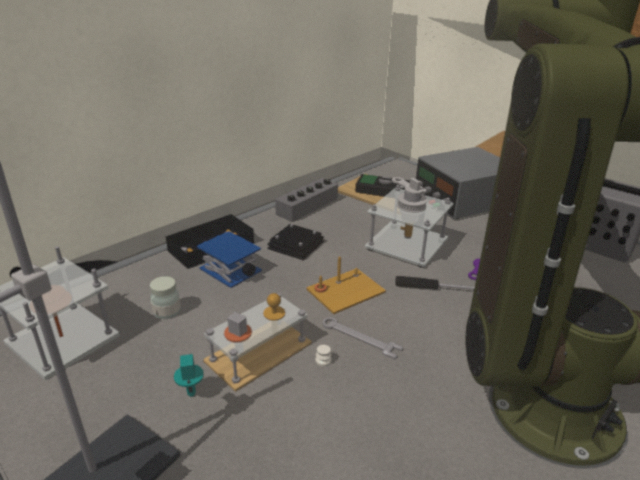

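The top view shows the rig at (440,230) with the cover's eye near (452,208), the rack at (231,258) with the shaft at (211,258), and the stand at (334,247). The side view shows the rig at (410,205), the shaft at (237,326) and the stand at (345,285). I'll enlarge these next.

```bash
cat > crop.py <<'E'
from h import *
def tile(img,rects,fn,w=400,h=300):
    # rects (x0,y0,scale)
    T=[]
    for x,y,k in rects:
        c=img[y:y+h//k,x:x+w//k]; c=cv2.resize(c,(w,h),interpolation=cv2.INTER_CUBIC)
        for i in range(0,w//k,10):
            cv2.line(c,(i*k,0),(i*k,6 if (x+i)%50 else 14),(0,255,255),1)
        for i in range(0,h//k,10):
            cv2.line(c,(0,i*k),(6 if (y+i)%50 else 14,i*k),(0,255,255),1)
        cv2.putText(c,f"{x},{y} x{k}",(20,h-8),0,.45,(0,0,255),1)
        T.append(c)
    cv2.imwrite(fn,np.vstack([np.hstack(T[:2]),np.hstack(T[2:])]))
E
python3 - <<'E'
from crop import *
import pickle
S=pickle.load(open("s0.pkl","rb"))
tile(S["top"]["frame"],[(390,190,4),(300,210,5),(190,230,5),(410,190,5)],"pics/t1.png")
tile(S["side"]["frame"],[(360,170,4),(300,250,4),(200,280,4),(380,170,5)],"pics/s1.png")
E
```

```text
(no output)
```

View pics/t1.png

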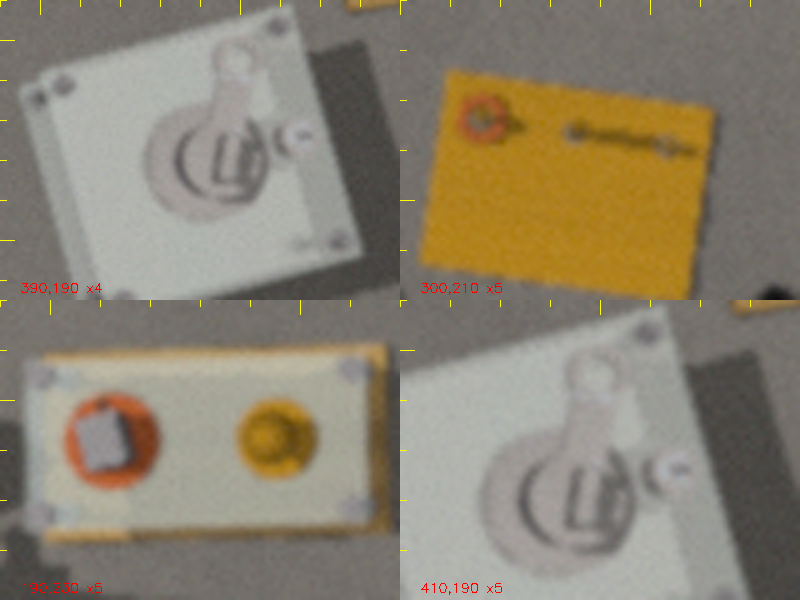

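View pics/s1.png

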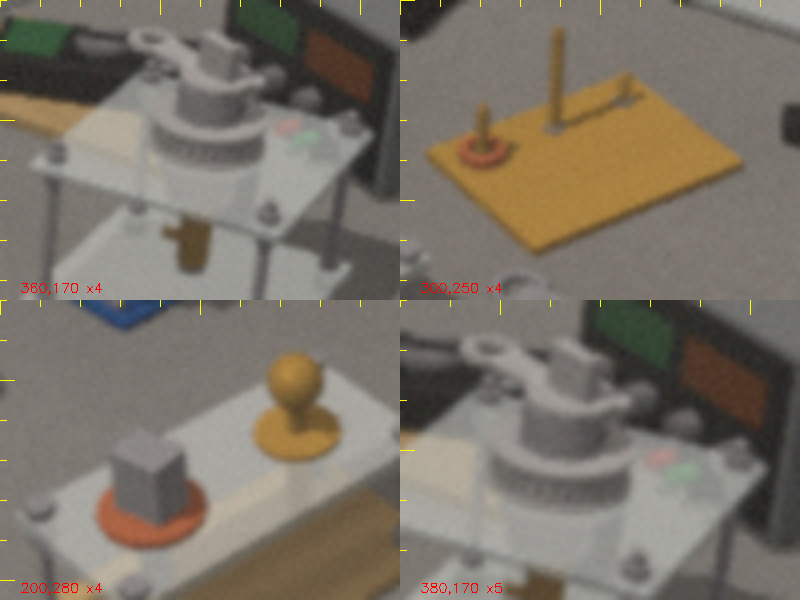

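Top tile readings: eye (449.4,204.8), cover plate centre (446,229.8), shaft head top (210.6,258.2), pin (210.6,250.8), tall post (335,236.2). Side tile readings: eye (397.6,180.2), bar top (416,180.6), head top (237.2,317.5), tall post top (339.5,257.5).

```bash
python3 - <<'E'
from h import *
import pickle
np.set_printoptions(precision=4,suppress=True)
S=pickle.load(open("s0.pkl","rb"));t,s=S["top"],S["side"]
for n,a,b in [("eye",(449.4,204.8),(397.6,180.2)),("bar",(447.6,229.6),(416,180.6)),("head",(210.6,258.2),(237.2,317.5)),("disc",(212.4,258.2),(238,332)),
 ("post",(335,236.2),(339.5,257.5)),("sp",(316.6,234.4),(320.75,276.25)),("short",(353,239.2),(356.75,269)),
 ("cA",(309.2,224),(307,288)),("cB",(362.6,231.4),(358,268.75)),("cC",(304,262.6),(334,313.25))]:
    print(n,*tri(t,a,s,b))
print("pin",atz(t,(210.6,250.8),.084),"eye@.169",atz(t,(449.4,204.8),.169),"plate@.169",atz(t,(446,229.8),.169))
E
```

```text
eye [ 0.5917 -0.2759  0.1655] 0.001774076898610678
bar [ 0.5277 -0.2639  0.1892] 0.00022148708699250744
head [0.477  0.3335 0.1118] 0.0006959842185019739
disc [0.4771 0.3347 0.0781] 0.00016505649358533985
post [0.526  0.0095 0.0786] 0.0015366799443440671
sp [0.5348 0.0588 0.0449] 0.00373486246370569
short [ 0.5175 -0.0421  0.0277] 0.0016490914289369514
cA [0.5646 0.0768 0.0052] 0.0011242752995853276
cB [ 0.5388 -0.0713  0.0047] 0.002896011669932333
cC [0.4583 0.0947 0.0024] 0.0003048659526410803
pin [0.4967 0.3381 0.084 ] eye@.169 [ 0.5906 -0.2756  0.169 ] plate@.169 [ 0.5285 -0.2645  0.169 ]
```

send_rows:
  series: [1,0.92,0.96,0.04,-0.201,1,0.92,0.96,0.04,-0.201,1,0.92,0.96,0.04,-0.201,1,0.92,0.96,0.04,-0.201,1,0.92,0.96,0.04,-0.201,1,0.92,0.96,0.04,-0.201,1,0.92,0.96,0.04,-0.201,1,0.92,0.96,0.04,-0.201]
  force: 40

```text
time: 0.77
tcp_pos: [0.4827, -0.3095, 0.2546]
orientation: [-0.278, -3.129, -0.001]
contact_force: [0.1, -1.0, 0.6]
finger_gap: 0.0854
grasp_force: 0.0
```

send_rows:
  series: [0.3,0.136,0.14,0,0,0.3,0.136,0.14,0,0,0.3,0.136,0.14,0,0,0.0,0.136,0.14,-0.1,0,0.0,0.136,0.14,-0.2,0,0.0,0.136,0.14,-0.278,0,0.0,0.136,0.14,-0.278,0,0.0,0.136,0.14,-0.278,0]

```text
time: 1.43
tcp_pos: [0.5149, -0.2771, 0.1848]
orientation: [-0.279, -3.128, 0.0]
contact_force: [0.4, -0.5, 0.7]
finger_gap: 0.0429
grasp_force: 0.0
```

```bash
python3 - <<'E'
from crop import *
o=ctrl.observe();print(o["tcp_pos"],o["contact_force"],o["finger_gap"])
t=imaging.snapshot("top");s=imaging.snapshot("side")
for z in(.1855,): print(proj(t,o["tcp_pos"]),proj(s,o["tcp_pos"]))
tile(s["frame"],[(370,150,5),(380,150,5),(370,140,4),(360,130,4)],"pics/a1.png")
cv2.imwrite("pics/a.png",np.hstack([cv2.resize(t["frame"][180:260,400:480],(400,400)),cv2.resize(s["frame"][140:220,370:450],(400,400))]))
E
```

```text
[ 0.51491121 -0.27705671  0.18483291] [ 0.39600662 -0.5241671   0.67509707] 0.0428645549034589
[[452.81095422 234.78347299]] [[423.01022905 182.32982885]]
```

View pics/a.png

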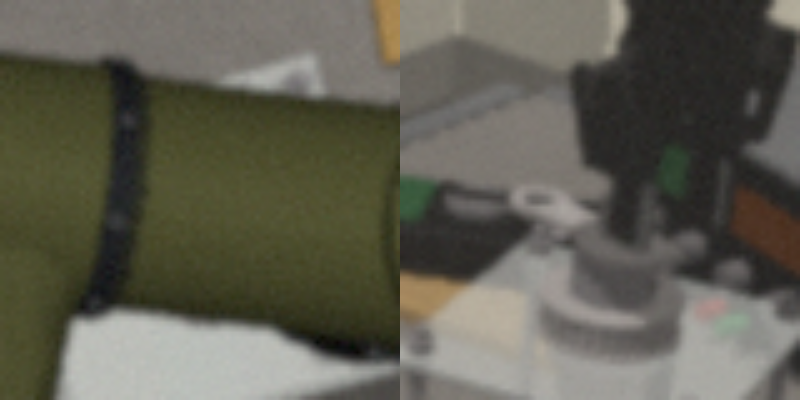

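The side view shows the fingers around the bar, 13 mm short in x and y because the first call didn't finish. No contact is reported. I'll correct that and close.

send_rows:
  series: [0.0,0.053,0.052,0.004,0,0.0,0.053,0.052,0.004,0,0.0,0.053,0.052,0.004,0,-1,0.053,0.052,0.004,0,-1,0.053,0.052,0.004,0,-1,0.053,0.052,0.004,0,-1,0.053,0.052,0.004,0,-1,0.053,0.052,0.004,0]
  force: 45

```text
time: 2.2
tcp_pos: [0.5289, -0.2636, 0.1865]
orientation: [0.278, 3.129, -0.0]
contact_force: [-1.4, -1.5, 0.6]
finger_gap: 0.0087
grasp_force: 46.7
```

send_rows:
  series: [-1,0,0,0.12,0,-1,0,0,0.2,0,-1,-0.13,0.55,0.2,0,-1,-0.13,0.55,0.2,0,-1,-0.26,0.95,0.2,0,-1,-0.26,0.95,0.2,0,-1,-0.26,0.95,0.2,0,-1,-0.26,0.95,0.2,0]

```text
time: 2.87
tcp_pos: [0.4629, -0.0242, 0.2361]
orientation: [0.277, 3.129, 0.001]
contact_force: [0.1, 1.3, 0.4]
finger_gap: 0.0091
grasp_force: 46.4
```

send_rows:
  series: [-1,0,0,0,0,-1,0,0,0,0]

```text
time: 3.03
tcp_pos: [0.4637, -0.024, 0.2365]
orientation: [0.27, 3.129, 0.001]
contact_force: [0.2, -0.7, -0.9]
finger_gap: 0.0091
grasp_force: 46.4
```

```bash
python3 - <<'E'
from crop import *
import pickle
o=ctrl.observe();print(o["tcp_pos"],o["contact_force"],o["finger_gap"])
t=imaging.snapshot("top");s=imaging.snapshot("side");pickle.dump((t,s,o),open("s1.pkl","wb"))
print(proj(t,o["tcp_pos"]),proj(s,o["tcp_pos"]))
p=proj(s,o["tcp_pos"])[0].astype(int);q=proj(t,o["tcp_pos"])[0].astype(int)
tile(t["frame"],[(q[0]-50,q[1]-50,4),(410,190,5)],"pics/x.png") if 0 else None
A=[(t["frame"],q[0]-40,q[1]-50,5),(t["frame"],400,190,5),(s["frame"],p[0]-50,p[1]-30,5),(s["frame"],370,160,5)]
T=[]
for f,x,y,k in A:
    T.append(cv2.resize(f[y:y+60,x:x+80],(400,300),interpolation=cv2.INTER_CUBIC)); print(x,y)
cv2.imwrite("pics/b.png",np.vstack([np.hstack(T[:2]),np.hstack(T[2:])]))
E
```

```text
[ 0.46369016 -0.02397585  0.23651073] [ 0.18560367 -0.73930658 -0.8834786 ] 0.009120346991470223
[[351.81192994 258.57518929]] [[375.01254369 200.35071977]]
311 208
400 190
325 170
370 160
```

View pics/b.png

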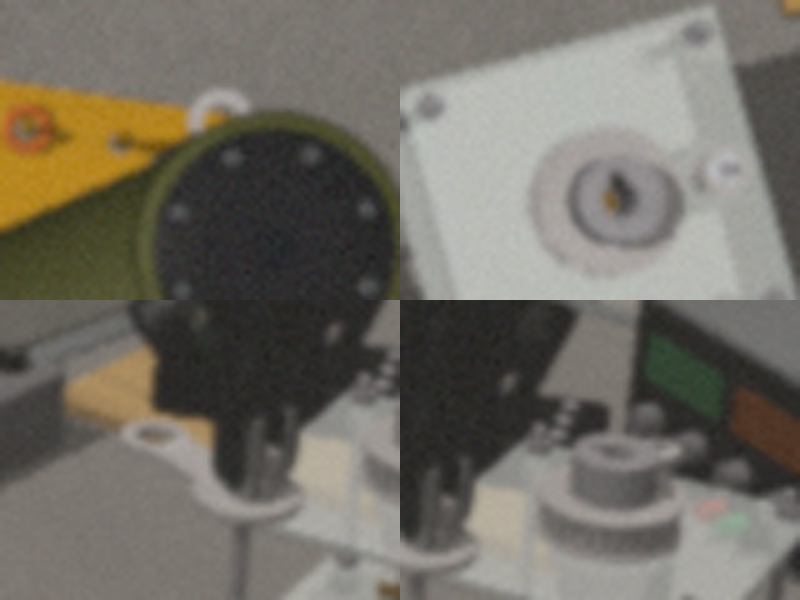

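Top tile: eye centre at (354.8,230), hub face centre at (444.8,230.2). Side tile: eye (355.8,196.8), hub top (413,189.4). The keyway notch seems to point up in the top image (+x).

```bash
python3 - <<'E'
from crop import *
import pickle
np.set_printoptions(precision=4,suppress=True)
t,s,o=pickle.load(open("s1.pkl","rb"))
print("eye",tri(t,(354.8,230),s,(355.8,196.8)),"tcp",o["tcp_pos"], atz(t,(354.8,230),o["tcp_pos"][2]-.0175))
print("hub",tri(t,(444.8,230.2),s,(413,189.4)),atz(t,(444.8,230.2),.164))
# average a few frames for noise, enlarge hub x16
f=np.mean([imaging.snapshot("top")["frame"].astype(float) for _ in range(8)],0)
g=np.mean([imaging.snapshot("side")["frame"].astype(float) for _ in range(8)],0)
np.savez("avg.npz",f=f,g=g)
c=cv2.resize(f[215:245,430:460],(480,480),interpolation=cv2.INTER_CUBIC)
d=cv2.resize(g[180:200,400:425],None,fx=12.8,fy=24,interpolation=cv2.INTER_CUBIC)
im=np.clip(np.hstack([c,d])*1.3-20,0,255).astype(np.uint8)
for i in range(0,480,80): cv2.line(im,(0,i),(8,i),(0,255,255),1);cv2.line(im,(i,0),(i,8),(0,255,255),1)
cv2.imwrite("pics/c.png",im);print(im.shape)
E
```

```text
eye (array([ 0.5306, -0.036 ,  0.217 ]), np.float64(0.004163085086585036)) tcp [ 0.4637 -0.024   0.2365] [ 0.5321 -0.0345  0.219 ]
hub (array([ 0.5293, -0.2612,  0.1651]), np.float64(0.003739457424080637)) [ 0.5279 -0.2626  0.164 ]
(480, 800, 3)
```

View pics/c.png

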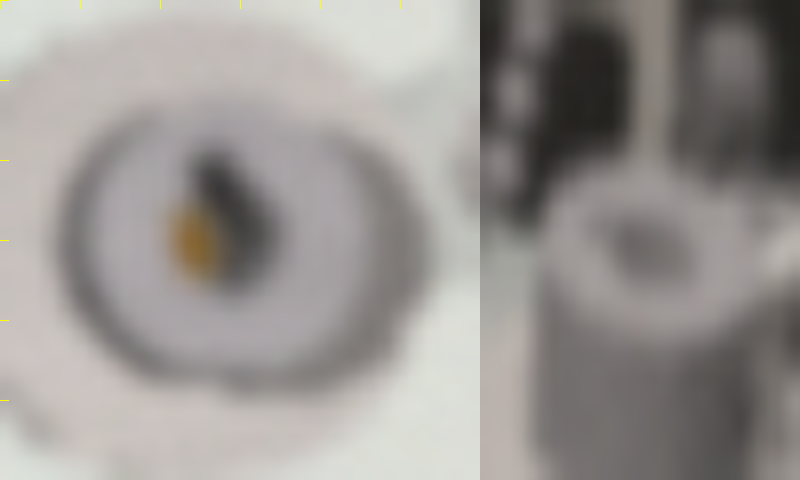

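```bash
python3 - <<'E'
from h import *
import pickle
np.set_printoptions(precision=4,suppress=True)
t,s,o=pickle.load(open("s1.pkl","rb"))
zu=o["tcp_pos"][2]-.0215
print("eye",tri(t,(354.4,231.6),s,(355.4,196.6)),"top@z", atz(t,(354.4,231.6),zu+.005),"side@z", atz(s,(355.4,196.6),zu+.005), o["tcp_pos"])
print("post",tri(t,(334.6,235.8),s,(339.1,257.1)),atz(t,(334.6,235.8),.08),atz(s,(339.1,257.1),.08))
a=atz(t,(443.6,229.5),.164); print("hub",a,tri(t,(443.6,229.5),s,(412.6,189.)))
px=lambda X,Y:(430+(X+.5)/16-.5,215+(Y+.5)/16-.5)
b=atz(t,px(210,153),.164);print("key",b,np.linalg.norm(b-a),np.degrees(np.arctan2(*(b-a)[1::-1])))
print("shaft",tri(t,(210.2,257.8),s,(236.8,317.1)),"disc",tri(t,(212.0,257.8),s,(237.6,331.6)),atz(t,(212,257.8),.08),atz(t,(210.2,257.8),.114))
E
```

```text
eye (array([ 0.5279, -0.0338,  0.2191]), np.float64(0.001069931839563621)) top@z [ 0.5282 -0.0334  0.22  ] side@z [ 0.5262 -0.0327  0.22  ] [ 0.4637 -0.024   0.2365]
post (array([0.5268, 0.0104, 0.0797]), np.float64(0.0010164324901211653)) [0.5264 0.01   0.08  ] [0.5269 0.011  0.08  ]
hub [ 0.5297 -0.2597  0.164 ] (array([ 0.5302, -0.2586,  0.1668]), np.float64(0.0015730812212769005))
key [ 0.5433 -0.2579  0.164 ] 0.013697892229964792 7.431068320788369
shaft (array([0.4778, 0.3341, 0.1126]), np.float64(5.3396246279094464e-05)) disc (array([0.478 , 0.3354, 0.0789]), np.float64(0.0008274720451811901)) [0.4782 0.3355 0.08  ] [0.4778 0.3339 0.114 ]
```

send_rows:
  series: [-1,-0.004,0.15,0,0,-1,-0.004,0.176,0,0,-1,-0.004,0.176,-0.1,0,-1,-0.004,0.176,-0.2,0,-1,-0.004,0.176,-0.34,0,-1,-0.004,0.176,-0.48,0,-1,-0.004,0.176,-0.48,0,-1,-0.004,0.176,-0.48,0]

```text
time: 4.6
tcp_pos: [0.4623, 0.0177, 0.1156]
orientation: [-0.276, -3.127, 0.003]
contact_force: [0.3, -0.7, 0.7]
finger_gap: 0.0086
grasp_force: 46.4
```

```bash
python3 - <<'E'
from h import *
import pickle
t=imaging.snapshot("top");s=imaging.snapshot("side");o=ctrl.observe();pickle.dump((t,s,o),open("s2.pkl","wb"));print(o["tcp_pos"])
a=cv2.resize(t["frame"][210:260,310:360],(400,400),interpolation=cv2.INTER_CUBIC)
b=cv2.resize(s["frame"][225:275,310:360],(400,400),interpolation=cv2.INTER_CUBIC)
cv2.imwrite("pics/d.png",np.hstack([a,b]))
E
```

```text
[0.46438489 0.01833031 0.11914966]
```

View pics/d.png

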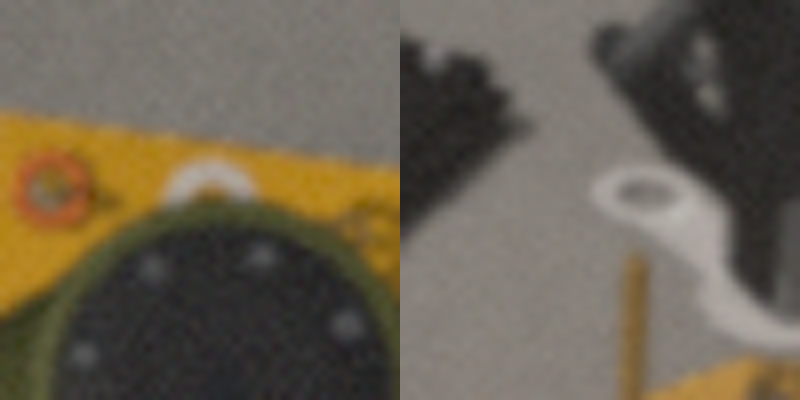

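Side view: eye (340.8,233.6) above the post top (339.1,257.1). Top view: eye about (336.0,235.2), partly hidden.

```bash
python3 - <<'E'
from h import *
import pickle
np.set_printoptions(precision=4,suppress=True)
t,s,o=pickle.load(open("s2.pkl","rb"))
print(atz(s,(340.8,233.6),.1015),atz(t,(336,235.2),.1015),tri(t,(336,235.2),s,(340.8,233.6)))
for _ in range(4):
    o=ctrl.observe();print(o["time"],o["tcp_pos"],o["qpos"],o["joint_vel"]); imaging.snapshot("top")
E
```

```text
[ 0.5738 -0.0427  0.1015] [0.5268 0.007  0.1015] (array([0.5255, 0.009 , 0.142 ]), np.float64(0.0018999626000031661))
4.7 [0.4644 0.0183 0.1191] [ 0.4772 -0.3192 -0.4684  0.0015 -1.4183 -2.2244] [ 0.0003 -0.008   0.0166 -0.0041  0.0049 -0.0004]
4.75 [0.4646 0.0185 0.1194] [ 0.4771 -0.3195 -0.4681  0.0012 -1.418  -2.2244] [-0.001  -0.0016  0.0003 -0.0061  0.0055 -0.0018]
4.8 [0.4645 0.0186 0.1192] [ 0.4771 -0.3196 -0.4683  0.0009 -1.4178 -2.2244] [-0.0001 -0.0013 -0.0104 -0.0068  0.0045 -0.0004]
4.85 [0.4642 0.0186 0.1188] [ 0.477  -0.3195 -0.4689  0.0005 -1.4175 -2.2245] [ 0.0018  0.003  -0.0126 -0.0045  0.0032 -0.0004]
```

```bash
python3 - <<'E'
from h import *
import pickle
np.set_printoptions(precision=4,suppress=True)
t,s,o=pickle.load(open("s2.pkl","rb"))
print(atz(s,(340.8,248.6),.1025),atz(t,(336,235.2),.1025),tri(t,(336,235.2),s,(340.8,248.6)))
E
```

```text
[0.5253 0.0083 0.1025] [0.5268 0.007  0.1025] (array([0.5268, 0.0069, 0.1013]), np.float64(0.00023895159331285842))
```

send_rows:
  series: [-1,0.002,0.012,0,0,-1,0.002,0.012,-0.05,0,-1,0.002,0.012,-0.12,0,-1,0.002,0.012,-0.2,0,-1,0.002,0.012,-0.27,0,-1,0.002,0.012,-0.32,0,-1,0.002,0.012,-0.335,0,-1,0.002,0.012,-0.335,0]

```text
time: 5.57
tcp_pos: [0.4631, 0.021, 0.0315]
orientation: [-0.277, -3.128, 0.001]
contact_force: [0.9, 0.4, -0.7]
finger_gap: 0.009
grasp_force: 46.4
```

send_rows:
  series: [-1,0,0,0,0,-1,0,0,0,0]

```text
time: 5.73
tcp_pos: [0.4638, 0.0213, 0.0328]
orientation: [0.277, 3.129, 0.001]
contact_force: [0.3, 0.5, -0.4]
finger_gap: 0.009
grasp_force: 46.4
```

send_rows:
  series: [-1,0,0,-0.004,0,-1,0,0,-0.008,0,-1,0,0,-0.008,0]

```text
time: 5.98
tcp_pos: [0.4636, 0.0212, 0.0305]
orientation: [0.277, 3.129, 0.0]
contact_force: [-0.0, 0.2, -1.6]
finger_gap: 0.0089
grasp_force: 46.5
```

send_rows:
  series: [-1,0,0,-0.004,0,-1,0,0,-0.004,0]

```text
time: 6.15
tcp_pos: [0.4639, 0.0212, 0.0305]
orientation: [0.277, 3.129, 0.0]
contact_force: [-3.6, 0.1, 5.9]
finger_gap: 0.0089
grasp_force: 47.1
```

send_rows:
  series: [-0.2,0,0,0,0,-0.2,0,0,0,0,-0.2,0,0,0,0,-0.2,0,0,0,0,-0.2,0,0,0.1,0,-0.2,0,0,0.25,0,-0.2,0,0,0.4,0,-0.2,0,0,0.55,0]

```text
time: 6.82
tcp_pos: [0.4632, 0.0209, 0.1685]
orientation: [-0.277, -3.129, 0.001]
contact_force: [1.6, -0.4, 0.6]
finger_gap: 0.0341
grasp_force: 0.0
```

send_rows:
  series: [0.3,0.056,0.9,0,0.115,0.3,0.056,0.9,0,0.115,0.3,0.056,0.9,0,0.115,0.3,0.056,0.9,0,0.115,0.3,0.056,0.9,0,0.115,0.3,0.056,0.9,0,0.115,0.3,0.056,0.9,0,0.115,0.3,0.056,0.9,0,0.115]

```text
time: 7.48
tcp_pos: [0.4773, 0.2468, 0.1664]
orientation: [0.292, -3.127, 0.001]
contact_force: [-0.1, -0.4, -1.0]
finger_gap: 0.0554
grasp_force: 0.0
```

```bash
python3 - <<'E'
from h import *
import pickle
t=imaging.snapshot("top");s=imaging.snapshot("side");o=ctrl.observe();pickle.dump((t,s,o),open("s3.pkl","wb"));print(o["tcp_pos"],o["orientation"])
a=cv2.resize(t["frame"][215:285,295:365],(400,400),interpolation=cv2.INTER_CUBIC)
b=cv2.resize(s["frame"][245:325,305:385],(400,400),interpolation=cv2.INTER_CUBIC)
cv2.imwrite("pics/e.png",np.hstack([a,b]))
E
```

```text
[0.4776261  0.24557126 0.16693749] [ 2.88989303e-01 -3.12811499e+00  3.57499139e-04]
```

View pics/e.png

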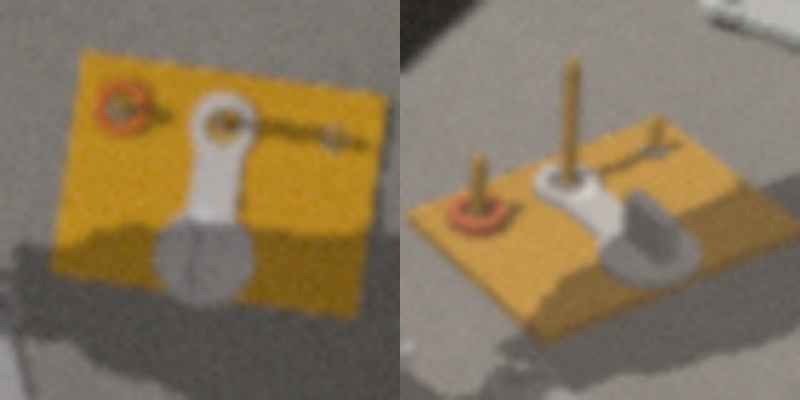

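The cover lies flat on the base, with its eye around the tall post (side ≈(339,281)); the spacer is untouched. Next is the shaft.

send_rows:
  series: [0.3,0.002,0.16,0,0,0.3,0.002,0.32,0,0,0.3,0.002,0.353,0,0,0.3,0.002,0.353,-0.05,0,0.3,0.002,0.353,-0.14,0,0.3,0.002,0.353,-0.22,0,0.3,0.002,0.353,-0.265,0,0.3,0.002,0.353,-0.265,0]
  force: 90

```text
time: 8.25
tcp_pos: [0.4771, 0.3319, 0.0973]
orientation: [0.287, -3.124, 0.005]
contact_force: [-0.6, -0.3, 0.1]
finger_gap: 0.0556
grasp_force: 0.0
```

send_rows:
  series: [-1,0,0,0,0,-1,0,0,0,0,-1,0,0,0,0,-1,0,0,0,0,-1,0,0,0,0,-1,0,0,0,0]

```text
time: 8.75
tcp_pos: [0.4789, 0.3347, 0.1029]
orientation: [-0.289, 3.126, 0.002]
contact_force: [-1.2, -1.3, 6.1]
finger_gap: 0.0203
grasp_force: 88.8
```

send_rows:
  series: [-1,0,0,0.03,0,-1,0,0,0.08,0,-1,0,0,0.16,0,-1,0,0,0.28,0,-1,0,0,0.4,0,-1,0,0,0.52,0,-1,0,0,0.64,0,-1,0,0,0.64,0]

```text
time: 9.42
tcp_pos: [0.4797, 0.3351, 0.2692]
orientation: [-0.289, 3.119, 0.01]
contact_force: [0.1, 0.0, -1.7]
finger_gap: 0.0207
grasp_force: 87.9
```

send_rows:
  series: [-1,0,0,0,0,-1,0,0,0,0]

```text
time: 9.58
tcp_pos: [0.4776, 0.3345, 0.26]
orientation: [0.29, -3.127, -0.0]
contact_force: [-0.4, -0.3, -4.8]
finger_gap: 0.0203
grasp_force: 87.7
```

send_rows:
  series: [-1,0.08,-1,0,-0.017,-1,0.08,-1,0,-0.017,-1,0.08,-1,0,-0.017,-1,0.08,-1,0,-0.017,-1,0.08,-1,0,-0.017,-1,0.08,-1,0,-0.017,-1,0.08,-1,0,-0.017,-1,0.08,-1,0,-0.017]

```text
time: 10.25
tcp_pos: [0.4976, 0.0822, 0.2595]
orientation: [0.2, -3.133, 0.001]
contact_force: [-0.4, 1.4, -3.3]
finger_gap: 0.0206
grasp_force: 88.4
```

send_rows:
  series: [-1,0.08,-1,0,0,-1,0.08,-1,0,0,-1,0.08,-1,0,0,-1,0.08,-1,0,0,-1,0.08,-1,0,0,-1,0.08,-1,0,0,-1,0.08,-1,0,0,-1,0.08,-1,0,0]

```text
time: 10.92
tcp_pos: [0.5178, -0.1667, 0.2587]
orientation: [0.201, -3.132, -0.001]
contact_force: [0.0, 0.7, -3.4]
finger_gap: 0.0206
grasp_force: 89.0
```

send_rows:
  series: [-1,0.024,-0.15,0,0,-1,0.04,-0.3,0,0,-1,0.048,-0.375,0,0,-1,0.048,-0.375,0,0,-1,0.048,-0.375,0,0]

```text
time: 11.33
tcp_pos: [0.5304, -0.2583, 0.2592]
orientation: [0.206, -3.132, -0.002]
contact_force: [-0.3, 0.2, -3.4]
finger_gap: 0.0206
grasp_force: 89.4
```

```bash
python3 - <<'E'
from h import *
import pickle
np.set_printoptions(precision=4,suppress=True)
fr=[];P=[]
for _ in range(4): s=imaging.snapshot("side");fr.append(s["frame"].astype(float));P.append(ctrl.observe()["tcp_pos"])
o=ctrl.observe();print(o["tcp_pos"],o["orientation"],np.ptp(P,0))
f=np.mean(fr,0).astype(np.uint8);t=imaging.snapshot("top");pickle.dump((t,s,o,f),open("s4.pkl","wb"))
p=proj(s,[o["tcp_pos"],o["tcp_pos"]-[0,0,.025]]);print(p)
x,y=p[1].astype(int)
h=cv2.cvtColor(f,cv2.COLOR_BGR2HSV);m=((h[...,0]<14)&(h[...,1]>110)&(h[...,2]>80)).astype(np.uint8)
n,l,st,c=cv2.connectedComponentsWithStats(m)
for i in range(1,n):
    if st[i,4]>15: print(st[i],c[i])
hub=proj(s,[.5299,-.2594,.164]);print("hub",hub)
c=cv2.resize(f[150:200,385:435],(600,600),interpolation=cv2.INTER_CUBIC)
cv2.imwrite("pics/f.png",c)
E
```

```text
[ 0.5304 -0.2578  0.2607] [-0.2093  3.1346  0.0006] [0.0001 0.0002 0.0011]
[[416.8251 154.1352]
 [415.6874 163.6771]]
[407 163  19   6  63] [416.381 166.127]
[315 284  12   8  66] [320.0303 287.7273]
[ 55 317   7  19  42] [ 58.119  325.9524]
hub [[413.0913 189.9379]]
```

View pics/f.png

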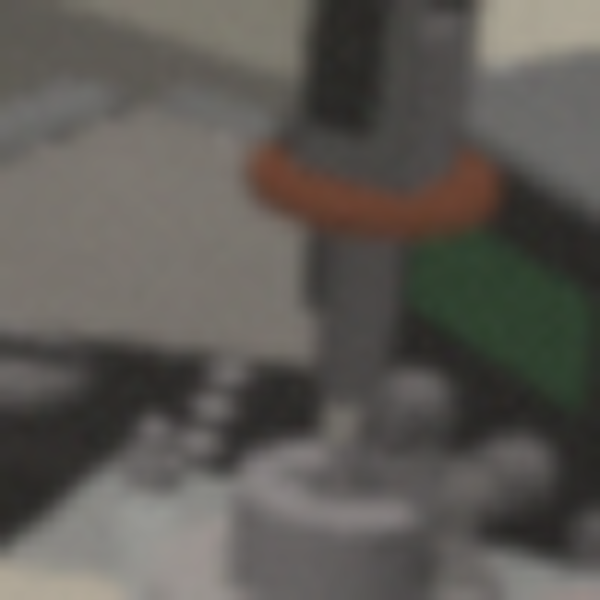

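The side view shows the shaft tip at about (350,430) in the crop, above the hub centre (333,482). The disc is centred at column 415.75, as the TCP predicts, so I'll descend.

send_rows:
  series: [-1,0,0,-0.04,0,-1,0,0,-0.08,0,-1,0,0,-0.1,0,-1,0,0,-0.12,0,-1,0,0,-0.14,0,-1,0,0,-0.15,0,-1,0,0,-0.15,0,-1,0,0,-0.15,0]

```text
time: 12.25
tcp_pos: [0.5306, -0.2602, 0.2231]
orientation: [-0.205, 3.133, -0.002]
contact_force: [4.5, -4.7, -1.9]
finger_gap: 0.0203
grasp_force: 89.4
```

```bash
python3 -c "
from h import *
o=ctrl.observe();print(o['tcp_pos'],o['contact_force'],o['moment'],o['time'])"
```

```text
[ 0.53057614 -0.26020463  0.22310039] [ 4.50751809 -4.7284164  -1.88406662] [-2.11093656e+00 -1.59182038e+00  5.94053720e-04] 12.25
```

send_rows:
  series: [-1,0.004,-0.004,0,0,-1,0.004,-0.004,0,0,-1,0.004,-0.004,0,0]

```text
time: 12.5
tcp_pos: [0.531, -0.2605, 0.2227]
orientation: [0.205, -3.134, -0.0]
contact_force: [2.6, -3.2, -4.0]
finger_gap: 0.0203
grasp_force: 89.4
```

send_rows:
  series: [-1,0.006,-0.006,0,0,-1,0.006,-0.006,-0.01,0,-1,0.006,-0.006,-0.02,0,-1,0.006,-0.006,-0.028,0,-1,0.006,-0.006,-0.028,0]

```text
time: 12.92
tcp_pos: [0.5322, -0.2614, 0.2152]
orientation: [0.206, -3.133, -0.002]
contact_force: [-0.0, 0.1, -3.2]
finger_gap: 0.0204
grasp_force: 89.5
```

send_rows:
  series: [-1,0,0,-0.008,0,-1,0,0,-0.016,0,-1,0,0,-0.02,0,-1,0,0,-0.02,0]

```text
time: 13.25
tcp_pos: [0.5324, -0.2617, 0.2109]
orientation: [0.206, -3.134, -0.001]
contact_force: [0.1, -0.6, -2.0]
finger_gap: 0.0202
grasp_force: 89.5
```

send_rows:
  series: [-1,0,0,-0.01,0,-1,0,0,-0.02,0,-1,0,0,-0.03,0,-1,0,0,-0.04,0,-1,0,0,-0.04,0]

```text
time: 13.67
tcp_pos: [0.5323, -0.2617, 0.2004]
orientation: [0.206, -3.134, -0.001]
contact_force: [0.0, 1.1, -2.3]
finger_gap: 0.0203
grasp_force: 89.5
```

send_rows:
  series: [-1,0,0,-0.01,0,-1,0,0,-0.018,0,-1,0,0,-0.024,0,-1,0,0,-0.024,0]

```text
time: 14.0
tcp_pos: [0.5327, -0.2619, 0.1963]
orientation: [-0.206, 3.134, -0.001]
contact_force: [-2.2, 2.5, 5.3]
finger_gap: 0.0208
grasp_force: 90.5
```

send_rows:
  series: [-1,0,0,-0.008,0,-1,0,0,-0.012,0,-1,0,0,-0.012,0]

```text
time: 14.25
tcp_pos: [0.5328, -0.262, 0.1935]
orientation: [-0.206, 3.133, -0.001]
contact_force: [-2.4, 2.4, 6.3]
finger_gap: 0.0203
grasp_force: 90.6
```

send_rows:
  series: [-1,-0.003,0.003,-0.006,0,-1,-0.003,0.003,-0.012,0,-1,-0.003,0.003,-0.012,0]

```text
time: 14.5
tcp_pos: [0.5325, -0.2618, 0.1919]
orientation: [-0.206, 3.131, -0.004]
contact_force: [-1.2, 1.9, 8.9]
finger_gap: 0.0202
grasp_force: 91.0
```

send_rows:
  series: [-1,0,0,-0.004,0,-1,0,0,-0.008,0,-1,0,0,-0.008,0]

```text
time: 14.75
tcp_pos: [0.5326, -0.2619, 0.1919]
orientation: [-0.206, 3.13, -0.005]
contact_force: [-4.6, 4.0, 14.8]
finger_gap: 0.0204
grasp_force: 92.2
```

send_rows:
  series: [-1,-0.004,0.004,-0.004,0,-1,-0.004,0.004,-0.004,0,-1,-0.004,0.004,-0.004,0,-1,-0.004,0.004,-0.004,0]

```text
time: 15.08
tcp_pos: [0.5324, -0.2617, 0.1919]
orientation: [-0.205, 3.127, -0.009]
contact_force: [-1.6, -0.9, 17.5]
finger_gap: 0.0207
grasp_force: 92.1
```

```bash
python3 - <<'E'
from h import *
import pickle
np.set_printoptions(precision=4,suppress=True)
fr=[]
for _ in range(4): s=imaging.snapshot("side");fr.append(s["frame"].astype(float))
o=ctrl.observe();print(o["time"],o["tcp_pos"],o["contact_force"],o["moment"])
f=np.mean(fr,0).astype(np.uint8)
f0=pickle.load(open("s4.pkl","rb"))[3]
# bottom edge of the copper rim per column, before (disc underside 95.6-27.9 known TCP .2607) and now
th=np.linspace(0,2*np.pi,73)
for img,x,y,zs in((f0,.5304,-.2578,[.2607-.028,.2607-.025]),(f,.5325,-.2618,[.164,.166,.168,.170])):
    h=cv2.cvtColor(img,cv2.COLOR_BGR2HSV);m=((h[...,0]<14)&(h[...,1]>100)&(h[...,2]>70)).astype(np.uint8)
    n,l,st,c=cv2.connectedComponentsWithStats(m)
    for i in range(1,n):
        if st[i,4]>15 and 395<c[i][0]<435: print("blob",st[i],c[i],"bottom",[int(np.where(l[:,k]==i)[0].max()) for k in range(st[i,0]+4,st[i,0]+st[i,2]-3,3)])
    for z in zs:
        q=proj(s,np.c_[x+.026*np.cos(th),y+.026*np.sin(th),0*th+z]);print(z,q.min(0),q.max(0))
E
```

```text
15.2833 [ 0.5324 -0.2617  0.1919] [-2.6938  0.8021 16.1913] [0.4006 0.7332 0.0204]
blob [406 162  21   8  79] [416.2152 166.038 ] bottom [167, 168, 168, 169, 168]
0.2327 [404.9944 160.8611] [426.2058 168.916 ]
0.2357 [405.1169 159.7435] [426.3538 167.7679]
blob [404 186  19   8  79] [413.1646 190.4051] bottom [192, 193, 193, 193]
0.164 [402.5661 185.0896] [423.1534 193.7524]
0.166 [402.644  184.3838] [423.2472 193.0287]
0.168 [402.722  183.6769] [423.3412 192.3038]
0.17 [402.8001 182.969 ] [423.4353 191.5779]
```

```bash
cat > tilt.py <<'E'
from h import *
from scipy.spatial.transform import Rotation as R
np.set_printoptions(precision=4,suppress=True)
o=ctrl.observe();M=R.from_rotvec(o["orientation"]).as_matrix()
print(o["time"],"toolz",M[:,2],"yaw",np.degrees(np.arctan2(M[1,1],M[0,1]))-90,o["tcp_pos"],"F",o["contact_force"],"M",o["moment"])
E
python3 tilt.py
```

```text
15.2833 toolz [ 0.0079 -0.0049 -1.    ] yaw 7.517773031471478 [ 0.5324 -0.2617  0.1919] F [-2.6938  0.8021 16.1913] M [0.4006 0.7332 0.0204]
```

send_rows:
  series: [-1,0.004,-0.004,0,0,-1,0.004,-0.004,0,0,-1,0.004,-0.004,0,0,-1,0.004,-0.004,0,0]

```text
time: 15.62
tcp_pos: [0.5326, -0.262, 0.1919]
orientation: [-0.206, 3.129, -0.006]
contact_force: [-5.5, 4.8, 18.4]
finger_gap: 0.0206
grasp_force: 92.5
```

```bash
python3 tilt.py
```

```text
15.6167 toolz [ 0.0059 -0.0035 -1.    ] yaw 7.540528270006618 [ 0.5326 -0.262   0.1919] F [-5.5175  4.7986 18.3821] M [1.8422 2.1122 0.0568]
```

send_rows:
  series: [-1,-0.003,0.003,-0.002,0,-1,-0.003,0.003,-0.002,0,-1,-0.003,0.003,-0.002,0,-1,-0.003,0.003,-0.002,0]

```text
time: 15.95
tcp_pos: [0.5325, -0.2618, 0.1919]
orientation: [-0.206, 3.127, -0.008]
contact_force: [-2.9, 1.6, 19.2]
finger_gap: 0.0204
grasp_force: 92.4
```

```bash
python3 tilt.py && python3 -c "
from plant import ctrl
print(ctrl.job_done())"
```

```text
15.95 toolz [ 0.0079 -0.0048 -1.    ] yaw 7.528941258580275 [ 0.5325 -0.2618  0.1919] F [-2.9069  1.6028 19.212 ] M [0.9183 1.1875 0.0516]
the job is handed in; nothing more can be done
None
```

I handed the job in at about 16 s: the cover is parked flat with its eye over the tallest post, and the shaft is held down against a hard stop at the expected home height (about 19 N, within about 0.5° of upright), its key entering the keyway without a search turn because I lined it up first.

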